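Check a leaf spring at its test load and set the pointer to the deflection

TASK

Check the leaf spring in the grey tester: press down on the blue pad at its mid-span with 8 N (give or take 1 N), keep that force for at least half a second to see how far the red needle at its end drops, then let it up. Slide the orange pointer down its scale to that level, then prove the setting by pressing the pad again with the same steady 8 N for at least half a second, when the needle must stand level with the pointer to within 2 mm (if it does not, correct the pointer and press again). Never load the leaf beyond 14 N, do not knock the tools lying about, and finish with the leaf released and sprung back level above the pointer.

Things in the scene. Friction and masses are not known exactly. Their poses are not given: they have to be found in the camera images.
- tester: Spring tester, fixed to the worktop: grey base plate 90 mm (x) by 235 mm (y), top 15 mm above the worktop; at its +y end a green pillar with a dark clamp plate (44 by 32 mm, bolt heads 88 mm high), at its -y end an upright white scale (30 mm wide, 90 mm high). Origin on the worktop under the press pad; x points across the leaf away from the robot, y along the leaf towards the clamp, z up. It stands at a different place and yaw each time.
- leaf: Steel leaf, 22 mm wide, 4 mm thick, level at rest with its middle plane 72 mm above the worktop, clamped at +y and running to -y. Origin at the root where it bends (75 mm to the +y side of the press pad), axes as the tester's at rest. It moves like a straight arm sprung at the root; its stiffness is different each time and not known beforehand: 8 N on the pad lowers the pad by about 6 to 16 mm, in proportion to the force. It springs back fully when released.
- pad_top (a point): Blue pad of slippery plastic, a round stud of 18 mm diameter (flat top 14 mm across) on the leaf at mid-span. This point is the centre of its top face, which stands 84 mm above the worktop at rest and 10 mm above the leaf's top face. Pressing counts only on this pad.
- needle (a point): Tip of the thin red needle at the free end of the leaf, 166 mm from the root and 91 mm to the -y side of the pad, across the face of the white scale; height 72 mm at rest. It drops 2.2 times as far as the pad.
- pointer_line (a point): Orange index line of the pointer, 2.4 mm thick, in front of the white scale; this point is its inner end, 6 mm beyond the needle tip along tester -y, and only its height changes. The pointer slides 42 mm up and down the scale's outer edge, from level with the resting needle (72 mm high) downwards, and stays where it is left (about 4 N moves it). It starts near the top.
- pointer_tab (a point): Centre of the pointer's orange tab, the part to pinch: 12 mm thick (tester x), 14 mm high, reaching 42 mm outwards along tester -y, with free space on both sides and above. It is at the same height as pointer_line and 50 mm outward from it; it moves only up and down.
- tape_measure: Yellow and black tape measure, 40x81x67 mm, standing, a bystander; origin at the centre of its underside.
- torch: Black torch, 39x133x41 mm, lying, a bystander; origin at the centre of its underside.
- screwdriver_red: Screwdriver with a red handle, 31x206x31 mm, lying, a bystander; origin at the centre of its underside.
- pliers: Pliers with blue handles, 54x177x13 mm, lying, a bystander; origin at the centre of its underside.
- spanner: Steel adjustable spanner, 44x202x11 mm, lying, a bystander; origin at the centre of its underside.

How it is judged:
By the outcome, as a careful person would: the job done as asked, in the order asked, and still so for the second after the job is handed in, with the robot touching nothing.
It also fails if it takes over 64 s, if anything falls off the work surface, if the arm or the gripper's body presses on something with over 40 N, if the wrist force passes 120 N, or if a joint passes its speed limit or range.

ROBOT

A 6-joint arm with a two-finger parallel gripper is mounted at the origin on a cart in front of the work surface, level with it; the furniture and walls round the work are solid. World frame = base frame: x ahead of the robot, y to its left, z up, the work surface at z = 0. Lengths are in m, angles in rad, forces in N, time in s.
With the tool pointing down it reaches from about 0.25 to 0.8 m from the base axis. Payload 8.5 kg.
Tool frame: the origin (TCP) lies between the finger pads; the fingertips stand 22 mm ahead of it and the grasp point (between the pads) lies 3 mm ahead of it; z points along the fingers, y is the line along which they close (so a half turn about z gives the same grasp; the last joint's range is limited). The gripper opens to 85 mm and grips with 20 to 120 N. Pads are 22 mm wide; open, the fingers measure 114 mm over their backs; the gripper's body (76 mm by 85 mm) begins 54 mm behind the grasp point. The pads swing forward as they close: fully open they stand 13 mm farther back than shut.
Start: joints at [1.208, 0.238, -0.013, 1.319, 0, 1.571], TCP at [0.186, 0.491, 0.253] pointing down, gripper open.
Joint ranges: [-2.66, 2.66], [-1.03, 1.9], [-1.14, 1.46], [-1.82, 2.27], [-1.45, 1.34], [-3.14, 3.14]. Speed limits (rad/s): [2.22, 2.22, 2.79, 3.14, 3.14, 3.14].

INTERFACE

Orientations are given as a 3x3 rotation matrix whose columns are the frame's x, y, z axes.
In Python, from station import r, camera, sign_off, trace, pinpoint gives the robot as it stands.
- The arm moves only by the shell command python3 -m inch 'ROWS' [FORCE]. ROWS is JSON, a list of rows, each an object of numbers: "dx", "dy", "dz": the shift along the tool's x, y, z in cm; "yaw": the turn about the tool's z in degrees; "grip": the opening, from 0 (shut) to 1 (fully open). A call has 1 to 10 rows; each row shifts and turns the commanded pose from where the row before left it, along the tool's axes as they then stand; what a row does not reach is not made up. A row lasts 1/8 s, in which the tool goes at most 62.5 mm and 10.7 degrees, less where a joint would pass 70% of its speed; a pose out of reach is approached as far as the arm can. A call is refused whole if a number of a shift passes 6.25 or a number of a turn 10.7, either way. A call with a gripper value outside its range is refused whole. The fingers move at their own pace and stop on an object; FORCE is the grip in N (left out, the last holds). Time passes only in rows, so rows that do not move let the fingers close. It gives the time, the measured TCP pose, the force, the opening and the grip force at its end, in the units of the state.
- r.get_state(): the state, without advancing time (a new reading comes with each control period).
- camera(name): name is "scene" or "top"; returns a dict with "pixels" (480x640x3 uint8, red, green, blue), "fx", "fy", "cx", "cy" (pixels), "R" (3x3) and "t" (3): a world point X has camera coordinates R X + t. Camera axes: x right, y down, z forward; pixel columns grow to the right and rows downward; lengths in m; the calibration is good to about 2 mm. A picture is of the moment at which its call begins. There is no depth.
- sign_off(): hands the job in; it is judged then, once.
Trained networks look in the newest picture that a camera, given by its name, has taken for a name from the list of things; names that differ only in an ending like _2 or _b are one class to them, and where a whole thing is asked for, a point or a joint stands for the part that bears it (a point fixed in the world has none). Each returns a list of dicts, best first, with "conf" (0 to 1); they miss things now and then, are a little off and sometimes report something else, mostly with a low value. They report only what shows in the picture. A call takes as long as a camera call.
- trace(camera, query): "mask" (480x640 bool, what is visible of it) and "bbox" ([centre column, centre row, width, height] in pixels, round what is visible of it).
- pinpoint(camera, query): "position" ([row, column] in pixels: a listed point, or the origin of a listed thing).
The state is a dict: "clock": time; "joints": joint angles; "joint_vel": joint speeds; "joint_torque": joint torques, N m; "position": TCP position; "ee_rot": TCP orientation; "contact_force": force on the tool from outside, world axes, zero at the start; "wrist_torque": the same for the moment, N m; "opening": finger opening in m; "grasp_force": force on a finger pad.
Only numpy, scipy, OpenCV 4.12 (cv2) and the standard library are available. Lean on these libraries where they do the work, as an engineer would, in place of code of your own. Each camera call takes 0.05 s, during which the arm holds its last target. There are 200 camera calls.

## Working session

There is one attempt and no reset: what is moved stays moved. The work goes in short steps, Python scripts to look and compute and a shell command to move; the robot and the scene stay as the last step left them, time stands still between calls to the robot, and variables do not carry over. Pictures are saved under pics/ and viewed, at most 13 in all, crops included, and the job is handed in when it is done.

```bash
mkdir -p pics; ls
cat > h.py <<'E'
import numpy as np, cv2
from station import r, camera, sign_off, trace, pinpoint
def save(c,n):
    cv2.imwrite('pics/'+n+'.png',np.ascontiguousarray(c['pixels'][:,:,::-1]))
def ray(c,row,col):
    d=np.array([(col-c['cx'])/c['fx'],(row-c['cy'])/c['fy'],1.])
    R=np.array(c['R']);t=np.array(c['t'])
    return -R.T@t, R.T@d
def atz(c,row,col,z):
    o,d=ray(c,row,col); return o+d*(z-o[2])/d[2]
def proj(c,X):
    p=np.array(c['R'])@np.array(X)+np.array(c['t']); return [c['fy']*p[1]/p[2]+c['cy'],c['fx']*p[0]/p[2]+c['cx']]
def tri(c1,p1,c2,p2):
    A=[];b=[]
    for c,p in((c1,p1),(c2,p2)):
        o,d=ray(c,*p);d=d/np.linalg.norm(d);P=np.eye(3)-np.outer(d,d);A.append(P);b.append(P@o)
    return np.linalg.lstsq(np.vstack(A),np.hstack(b),rcond=None)[0]
E
python3 - <<'E'
from h import *
np.set_printoptions(precision=4,suppress=True)
s=r.get_state();print(s['clock'],s['ee_rot'],s['contact_force'],s['opening'])
C={n:camera(n) for n in('scene','top')}
for n,c in C.items():
    save(c,n+'0');print(n,c['fx'],-np.array(c['R']).T@np.array(c['t']))
Z=dict(tester=0,leaf=.072,pad_top=.084,needle=.072,pointer_line=.07,pointer_tab=.07,tape_measure=0,torch=0,screwdriver_red=0,pliers=0,spanner=0)
for q,z in Z.items():
    P={}
    for n,c in C.items():
        d=pinpoint(n,q)
        if d: P[n]=d[0]['position'];print(q,n,np.array(P[n]),round(d[0]['conf'],2),atz(c,*P[n],z))
    if len(P)==2: print('   tri',tri(C['scene'],P['scene'],C['top'],P['top']))
E
```

```text
pics
0.0 [[-0.9349  0.3549 -0.0005]
 [ 0.3549  0.9349 -0.0014]
 [ 0.     -0.0015 -1.    ]] [-0.0442  0.99   -0.5099] 0.08540037622026352
scene 535.9623858403937 [-0.1111 -0.8384  0.7407]
top 480.31952682673483 [-0.3617  0.3917  1.2679]
tester scene [281.8 327.6] 0.67 [0.5123 0.0359 0.    ]
tester top [255.8 336.1] 0.78 [0.5244 0.0341 0.    ]
   tri [0.5166 0.036  0.0025]
leaf scene [241.9 309.7] 0.66 [0.5151 0.1175 0.072 ]
pad_top scene [251.4 328.7] 0.88 [0.5163 0.0381 0.084 ]
needle scene [278.  348.2] 0.8 [ 0.4978 -0.0629  0.072 ]
pointer_line scene [275.8 352. ] 0.76 [ 0.5119 -0.0584  0.07  ]
pointer_tab scene [288.6 362.9] 0.45 [ 0.5012 -0.111   0.07  ]
pointer_tab top [288.7 218.5] 0.58 [0.461 0.425 0.07 ]
   tri [ 0.8957  0.4296 -0.4533]
tape_measure scene [386.4 435.4] 0.75 [ 0.4799 -0.3611  0.    ]
tape_measure top [235.3 447.3] 0.55 [ 0.4972 -0.3594  0.    ]
   tri [ 0.4903 -0.3577 -0.0021]
torch scene [348.7 483.9] 0.7 [ 0.637  -0.3425  0.    ]
screwdriver_red scene [241.1 259.8] 0.86 [0.4724 0.3015 0.    ]
screwdriver_red top [286.7 257.4] 0.57 [ 0.4811  0.3093 -0.    ]
   tri [ 0.4794  0.3095 -0.0035]
pliers scene [206.4 221.2] 0.83 [0.4778 0.5548 0.    ]
spanner scene [222.1 253.6] 0.91 [0.511  0.4083 0.    ]
spanner top [289.8 220.1] 0.65 [ 0.5036  0.4229 -0.    ]
   tri [ 0.5152  0.4229 -0.0106]
```

View pics/scene0.png

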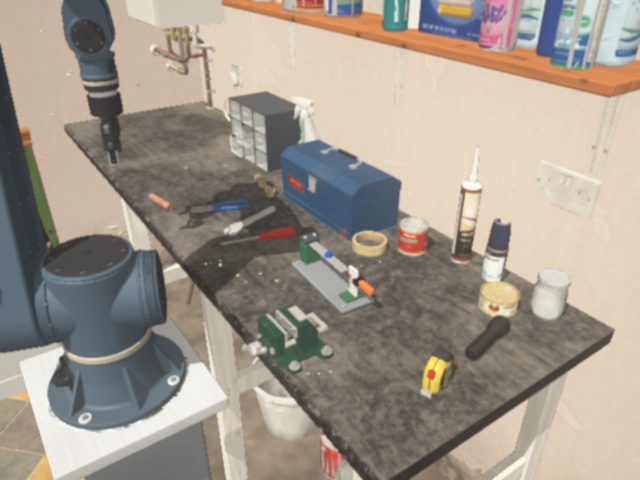

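View pics/top0.png

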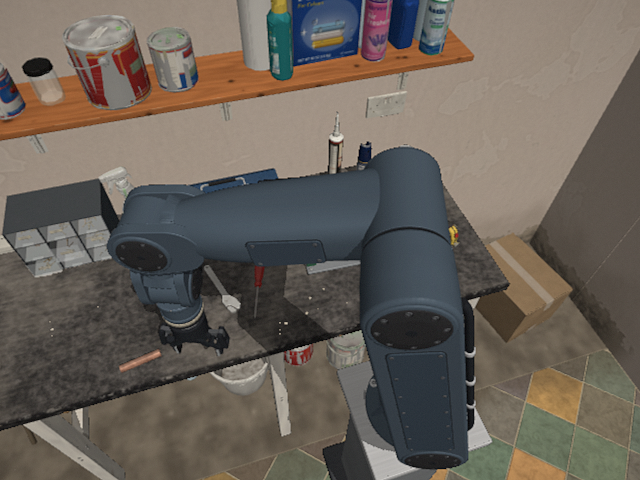

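The scene view shows the tester at about (335,275): pad at (329,251), scale at (354,278), orange tab at (367,289). A green vise stands close by at about (290,340). In the top view the arm hides the tester. I'll fit the tester pose next.

```bash
cat >> h.py <<'E'
from scipy.optimize import least_squares
L=dict(tester=(0,0,0),leaf=(0,.075,.072),pad_top=(0,0,.084),needle=(0,-.091,.072))
def T(p,q):
    c,s=np.cos(p[2]),np.sin(p[2]);x,y,z=q
    return np.array([p[0]+c*x-s*y,p[1]+s*x+c*y,z])
def fit(C,obs):
    # obs: (cam,query,pos); last param = pointer height
    def f(p):
        o=[]
        for n,q,pos in obs:
            l=L.get(q) or ((0,-.097,p[3]) if q=='pointer_line' else (0,-.147,p[3]))
            o+=list((np.array(proj(C[n],T(p,l)))-pos))
        return np.array(o+[(p[3]-.068)/.004])
    s=least_squares(f,[.51,.036,0,.068],loss='soft_l1');return s.x,s.fun
def look(names=('scene','top')):
    C={n:camera(n) for n in names};obs=[]
    for n in names:
        for q in list(L)+['pointer_line','pointer_tab']:
            d=pinpoint(n,q)
            if d and d[0]['conf']>.4 : obs.append((n,q,np.array(d[0]['position'])))
    return C,obs
E
python3 - <<'E'
from h import *
np.set_printoptions(precision=4,suppress=True)
C,obs=look(('scene',))
p,res=fit(C,obs);print(p,[(o[1],res[2*i:2*i+2].round(1)) for i,o in enumerate(obs)])
c=C['scene']
for rc in [(345,258),(365,295),(352,330),(315,318),(310,275)]: print(atz(c,*rc,0),atz(c,*rc,.05))
for i in range(3): print(r.get_state()['contact_force'])
im=cv2.resize(c['pixels'][220:380,230:390],(800,800),interpolation=cv2.INTER_CUBIC)[:600]
cv2.imwrite('pics/crop1.png',im[:,:,::-1])
E
```

```text
[ 0.5104  0.0334 -0.0399  0.0678] [('tester', array([-0.2, -0.6])), ('leaf', array([0.4, 0.2])), ('pad_top', array([3.4, 0.8])), ('needle', array([-2.2, -0.2])), ('pointer_line', array([0.9, 0.3])), ('pointer_tab', array([-1. , -0.4]))]
[ 0.2625 -0.0695  0.    ] [ 0.2372 -0.1214  0.05  ]
[ 0.2938 -0.1625  0.    ] [ 0.2665 -0.2082  0.05  ]
[ 0.3721 -0.1711 -0.    ] [ 0.3395 -0.2162  0.05  ]
[ 0.4201 -0.0578  0.    ] [ 0.3842 -0.1105  0.05  ]
[0.3508 0.0121 0.    ] [ 0.3196 -0.0453  0.05  ]
[-0.2761 -0.3725  0.2797]
[-0.2761 -0.3725  0.2797]
[-0.2761 -0.3725  0.2797]
```

View pics/crop1.png

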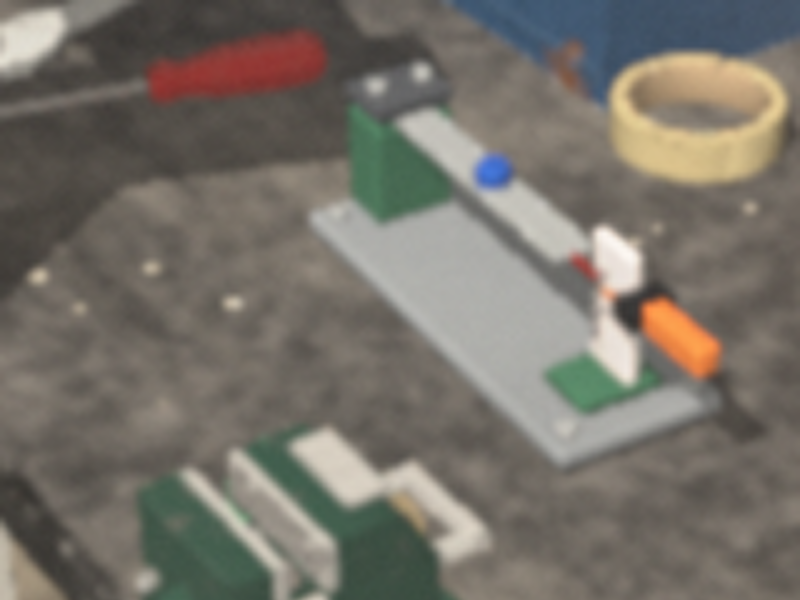

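The crop shows the leaf running from the clamp at (400,85) to the red needle at (590,270). The orange tab is at (680,335) and the blue pad at (493,170). The vise stays clear on the robot side.

```bash
python3 -m inch '[{"dx":-4.65,"dy":-3.13,"grip":0},{"dx":-4.65,"dy":-3.13,"grip":0},{"dx":-4.65,"dy":-3.13,"grip":0},{"dx":-4.65,"dy":-3.13,"grip":0},{"dx":-4.65,"dy":-3.13,"grip":0},{"dx":-4.65,"dy":-3.13,"grip":0},{"dx":-4.65,"dy":-3.13,"grip":0},{"dx":-4.65,"dy":-3.13,"grip":0},{"dx":-4.65,"dy":-3.13,"grip":0},{"dx":-4.65,"dy":-3.13,"grip":0}]' 20
python3 -m inch '[{"yaw":10.2},{"yaw":10.2},{"yaw":10.2},{"yaw":10.2},{"yaw":10.2},{"yaw":10.2},{"yaw":10.2},{"dz":0},{"dz":0}]'
python3 - <<'E'
from h import *
np.set_printoptions(precision=4,suppress=True)
s=r.get_state();print(s['clock'],s['position'],s['ee_rot'],s['contact_force'],s['opening'],s['joints'])
C,obs=look()
p,res=fit(C,obs);print(p,[(o[0],o[1],res[2*i:2*i+2].round(1)) for i,o in enumerate(obs)])
im=C['top']['pixels'][200:350,250:450]
cv2.imwrite('pics/crop2.png',cv2.resize(im,(800,600),interpolation=cv2.INTER_CUBIC)[:,:,::-1])
E
```

```text
1.55 [0.1863 0.4908 0.2533] [[-0.9349  0.3549 -0.    ]
 [ 0.3549  0.9349 -0.0001]
 [ 0.     -0.0001 -1.    ]] [-0.2761 -0.3725  0.2797] 0.0852945020481549 [ 1.208   0.2382 -0.0135  1.3192  0.      1.5708]
[ 0.5113  0.0315 -0.0835  0.0703] [('scene', 'tester', array([-2.7,  2.6])), ('scene', 'leaf', array([ 1.1, -0.9])), ('scene', 'pad_top', array([-128.7, -107. ])), ('scene', 'needle', array([-2.1,  0.2])), ('scene', 'pointer_line', array([1.4, 0.3])), ('scene', 'pointer_tab', array([-0.6, -2.5])), ('top', 'tester', array([-0.6,  3. ])), ('top', 'pad_top', array([-15.2,   6.5]))]schema error: expected keys dx, dy, dz, yaw, grip
schema error: expected keys dx, dy, dz, yaw, grip
```

View pics/crop2.png

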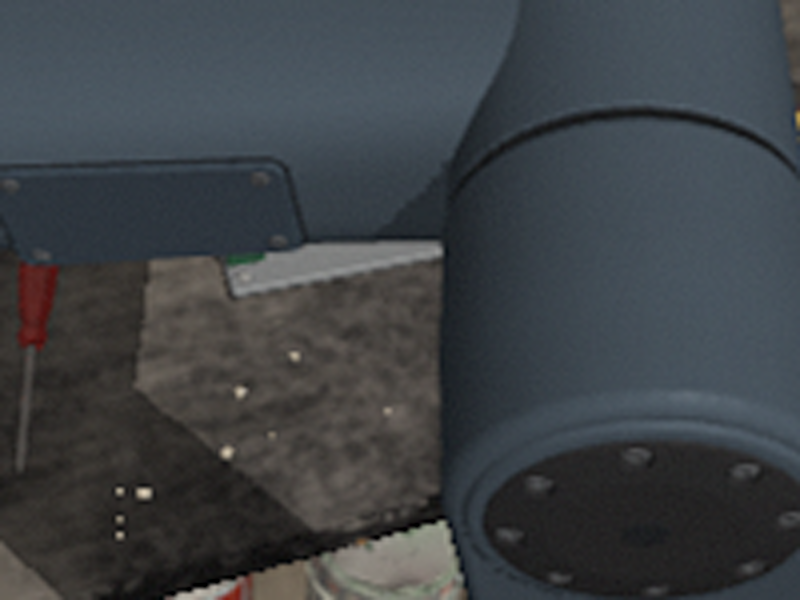

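Both moves were refused because every row needs all the keys. The arm hasn't moved, and the top view still shows it hiding the tester, with one plate corner visible at (235,295) in the crop. I'll resend with full rows.

```bash
python3 -m inch '[{"dx":-4.65,"dy":-3.13,"dz":0,"yaw":0,"grip":0},{"dx":-4.65,"dy":-3.13,"dz":0,"yaw":0,"grip":0},{"dx":-4.65,"dy":-3.13,"dz":0,"yaw":0,"grip":0},{"dx":-4.65,"dy":-3.13,"dz":0,"yaw":0,"grip":0},{"dx":-4.65,"dy":-3.13,"dz":0,"yaw":0,"grip":0},{"dx":-4.65,"dy":-3.13,"dz":0,"yaw":0,"grip":0},{"dx":-4.65,"dy":-3.13,"dz":0,"yaw":0,"grip":0},{"dx":-4.65,"dy":-3.13,"dz":0,"yaw":0,"grip":0},{"dx":-4.65,"dy":-3.13,"dz":0,"yaw":0,"grip":0},{"dx":-4.65,"dy":-3.13,"dz":0,"yaw":0,"grip":0}]' 20
python3 -m inch '[{"dx":0,"dy":0,"dz":0,"yaw":10.2,"grip":0},{"dx":0,"dy":0,"dz":0,"yaw":10.2,"grip":0},{"dx":0,"dy":0,"dz":0,"yaw":10.2,"grip":0},{"dx":0,"dy":0,"dz":0,"yaw":10.2,"grip":0},{"dx":0,"dy":0,"dz":0,"yaw":10.2,"grip":0},{"dx":0,"dy":0,"dz":0,"yaw":10.2,"grip":0},{"dx":0,"dy":0,"dz":0,"yaw":10.2,"grip":0},{"dx":0,"dy":0,"dz":0,"yaw":0,"grip":0}]'
python3 - <<'E'
from h import *
np.set_printoptions(precision=4,suppress=True)
s=r.get_state();print(s['clock'],s['position'],s['ee_rot'],s['contact_force'],s['opening'],s['joints'])
C,obs=look()
for sub in(None,'scene','top'):
    ob=[o for o in obs if sub is None or o[0]==sub]
    if ob: p,res=fit(C,ob);print(p,[(o[0],o[1],res[2*i:2*i+2].round(1)) for i,o in enumerate(ob)])
a=cv2.resize(C['top']['pixels'][200:300,280:410],(390,300));b=cv2.resize(C['scene']['pixels'][220:320,270:400],(390,300))
cv2.imwrite('pics/crop3.png',np.hstack([a,b])[:,:,::-1])
E
```

```text
clock: 3.5
position: [0.5109, 0.0314, 0.2535]
ee_rot: [[-0.935, 0.355, 0.001], [0.355, 0.935, 0.0], [-0.0, 0.0, -1.0]]
contact_force: [0.8, 1.1, 0.9]
opening: 0.0001
grasp_force: 0.0
clock: 4.5
position: [0.5099, 0.0331, 0.2533]
ee_rot: [[0.037, 0.999, -0.0], [0.999, -0.037, -0.0], [-0.0, -0.0, -1.0]]
contact_force: [0.4, -0.3, 0.3]
opening: -0.0001
grasp_force: 0.0
4.5 [0.5099 0.0331 0.2533] [[ 0.037   0.9993 -0.0001]
 [ 0.9993 -0.037  -0.0001]
 [-0.0001 -0.0001 -1.    ]] [ 0.4261 -0.3382  0.3025] -0.00013422592351216057 [ 0.0649  0.2142 -0.0453  1.3114 -0.0001  1.6727]
[ 0.5104  0.0374 -0.0112  0.0675] [('scene', 'tester', array([-1.8,  1.9])), ('scene', 'leaf', array([-1. ,  0.4])), ('scene', 'pad_top', array([-1.4, -1.9])), ('scene', 'needle', array([-1.6, -2.2])), ('scene', 'pointer_line', array([2.5, 3.5])), ('scene', 'pointer_tab', array([-3.7, -0.2])), ('top', 'tester', array([0.2, 0.5])), ('top', 'leaf', array([-0.,  2.])), ('top', 'pad_top', array([3.8, 2.6]))]
[ 0.5064  0.0323 -0.0102  0.0681] [('scene', 'tester', array([-0.3,  1.8])), ('scene', 'leaf', array([0.4, 0.2])), ('scene', 'pad_top', array([-0., -2.])), ('scene', 'needle', array([ 0. , -2.2])), ('scene', 'pointer_line', array([3.9, 3.5])), ('scene', 'pointer_tab', array([-2.2, -0.2]))]
[0.5174 0.042  0.0547 0.068 ] [('top', 'tester', array([-1.1, -1.5])), ('top', 'leaf', array([-0.2,  0.4])), ('top', 'pad_top', array([2.5, 0.5]))]
```

View pics/crop3.png

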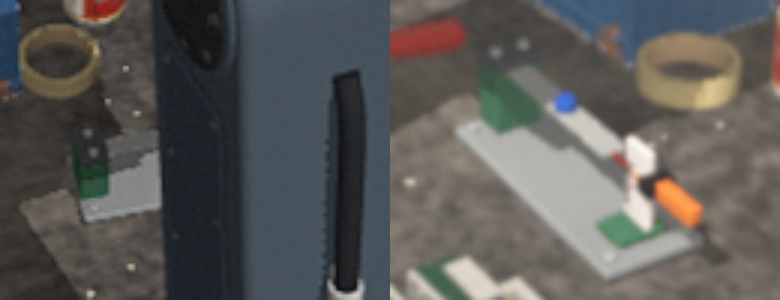

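The left panel (top camera) shows only the clamp and one plate corner beside the forearm. The right panel (scene camera) shows everything: pad at about scene (328,254), tab at (366,287), plate corners at (293,263), (340,312) and (373,300). I'll refine with colour centroids.

```bash
cat >> h.py <<'E'
def blob(c,lo,hi,roi,smin=120,vmin=60):
    h=cv2.cvtColor(c['pixels'],cv2.COLOR_RGB2HSV);m=((h[...,0]>=lo)&(h[...,0]<=hi)&(h[...,1]>smin)&(h[...,2]>vmin)).astype(np.uint8)
    k=np.zeros_like(m);r0,r1,c0,c1=roi;k[r0:r1,c0:c1]=1;m*=k
    n,l,st,ce=cv2.connectedComponentsWithStats(m);i=1+np.argmax(st[1:,4]);return ce[i][::-1],st[i,4]
E
python3 - <<'E'
from h import *
np.set_printoptions(precision=4,suppress=True)
c=camera('scene')
b,n=blob(c,100,130,(240,262,315,345));P=atz(c,*b,.080);print('pad',b,n,P)
o,n=blob(c,5,18,(270,305,345,385),150,120);Q=atz(c,*o,.068);print('tab',o,n,Q, 'dist should .147',np.linalg.norm((P-Q)[:2]),'yaw',np.arctan2(-(P-Q)[0]*-1,(P-Q)[1])*-1)
A=atz(c,263.3,293.3,.015);B=atz(c,312.3,340,.015);D=atz(c,300,372.7,.015);print(A,B,D,B-A,D-B,np.arctan2(-(A-B)[0],(A-B)[1]),np.linalg.norm(A-B),np.linalg.norm(D-B))
n=(A-B)/np.linalg.norm(A-B);x=np.array([n[1],-n[0],0]);print('axis point at pad y:',B+x*.045, 'x of axis there', (B+x*.045+n*((P-B)@n)))
E
```

```text
pad [253.5714 328.2286] 35 [0.5135 0.036  0.08  ]
tab [286.6977 365.4264] 129 [ 0.512  -0.1064  0.068 ] dist should .147 0.14243384965329953 yaw -0.010101559177028579
[0.4759 0.1337 0.015 ] [ 0.4543 -0.0931  0.015 ] [ 0.542  -0.0989  0.015 ] [-0.0215 -0.2269  0.    ] [ 0.0877 -0.0058  0.    ] -0.09461881705400808 0.2278845502036068 0.08785738201144921
axis point at pad y: [ 0.4991 -0.0974  0.015 ] x of axis there [0.5118 0.0362 0.015 ]
```

```bash
python3 -m inch '[{"dx":0.3,"dy":0.3,"dz":4,"yaw":0,"grip":0},{"dx":0,"dy":0,"dz":5,"yaw":0,"grip":0},{"dx":0,"dy":0,"dz":3,"yaw":0,"grip":0},{"dx":0,"dy":0,"dz":1.2,"yaw":0,"grip":0},{"dx":0,"dy":0,"dz":0,"yaw":0,"grip":0},{"dx":0,"dy":0,"dz":0,"yaw":0,"grip":0}]'
python3 - <<'E'
from h import *
np.set_printoptions(precision=4,suppress=True)
c=camera('scene');t=camera('top');s=r.get_state();print(s['position'],s['contact_force'],proj(c,s['position']-[0,0,.022]))
a=cv2.resize(c['pixels'][205:315,270:400],(520,440),interpolation=cv2.INTER_CUBIC);b=cv2.resize(t['pixels'][200:310,280:345],(260,440),interpolation=cv2.INTER_CUBIC)
cv2.imwrite('pics/crop4.png',np.hstack([a,b])[:,:,::-1])
E
```

```text
clock: 6.0
position: [0.514, 0.0361, 0.1226]
ee_rot: [[0.038, 0.999, 0.002], [0.999, -0.038, 0.0], [0.0, 0.002, -1.0]]
contact_force: [0.3, -0.1, -0.1]
opening: 0.0001
grasp_force: 0.0
[0.5139 0.0361 0.1226] [-0.1951 -0.6222  0.4948] [np.float64(246.01145241309726), np.float64(328.4350810405422)]
```

View pics/crop4.png

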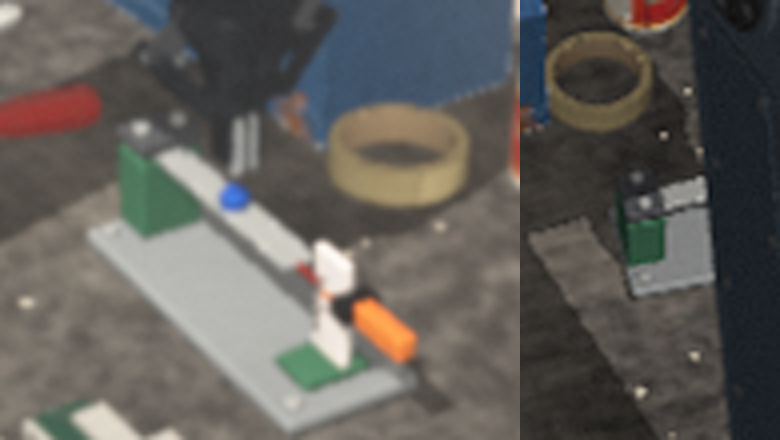

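The tips (bars at crop (246,165)) sit right above the pad at (235,188) and match the projected TCP. I'll go down to just above contact, then step.

```bash
cat >> h.py <<'E'
def force(n=8):
    F=[];M=[];Z=[]
    for i in range(n):
        camera('scene');s=r.get_state();F.append(s['contact_force']);M.append(s['wrist_torque']);Z.append(s['position'])
    return np.mean(F,0),np.std(F,0),np.mean(M,0),np.mean(Z,0),s['clock']
E
python3 -m inch '[{"dx":0,"dy":0,"dz":1.3,"yaw":0,"grip":0},{"dx":0,"dy":0,"dz":0,"yaw":0,"grip":0},{"dx":0,"dy":0,"dz":0,"yaw":0,"grip":0}]'
python3 -c "
from h import *
np.set_printoptions(precision=4,suppress=True)
print(*force(),sep='\n')"
python3 -m inch '[{"dx":0,"dy":0,"dz":0.3,"yaw":0,"grip":0},{"dx":0,"dy":0,"dz":0.3,"yaw":0,"grip":0},{"dx":0,"dy":0,"dz":0,"yaw":0,"grip":0}]'
python3 -c "
from h import *
np.set_printoptions(precision=4,suppress=True)
print(*force(),sep='\n')"
```

```text
clock: 6.48
position: [0.5129, 0.036, 0.1081]
ee_rot: [[0.038, 0.999, -0.001], [0.999, -0.038, -0.0], [-0.0, -0.001, -1.0]]
contact_force: [0.1, 1.2, 0.5]
opening: 0.0001
grasp_force: 0.0
[-0.0104  0.1641 -0.25  ]
[0.36   0.2954 0.3709]
[0.0071 0.0017 0.0216]
[0.5131 0.036  0.1084]
6.875
clock: 7.25
position: [0.5132, 0.0359, 0.1023]
ee_rot: [[0.038, 0.999, 0.0], [0.999, -0.038, -0.0], [-0.0, 0.0, -1.0]]
contact_force: [-0.5, -0.8, 3.1]
opening: -0.0001
grasp_force: 2.0
[ 0.0928 -1.2185  3.5159]
[0.3561 0.5496 0.6952]
[-0.2096 -0.043  -0.001 ]
[0.5132 0.0359 0.1024]
7.65
```

```bash
python3 -m inch '[{"dx":0,"dy":0,"dz":0.2,"yaw":0,"grip":0},{"dx":0,"dy":0,"dz":0.15,"yaw":0,"grip":0},{"dx":0,"dy":0,"dz":0,"yaw":0,"grip":0}]'
python3 -c "
from h import *
np.set_printoptions(precision=4,suppress=True)
print(*force(),sep='\n')"
```

```text
clock: 8.02
position: [0.5132, 0.0358, 0.099]
ee_rot: [[0.038, 0.999, 0.0], [0.999, -0.038, -0.001], [-0.001, 0.0, -1.0]]
contact_force: [-0.9, -2.4, 7.9]
opening: 0.0002
grasp_force: 3.8
[-0.7852 -2.4681  7.5891]
[0.3892 0.3667 0.5164]
[-0.4855  0.1    -0.0047]
[0.5132 0.0358 0.0991]
8.425
```

Run:
```python
from h import *
np.set_printoptions(precision=4,suppress=True)
S=0;F=[]
for i in range(14):
    c=camera('scene');S=S+c['pixels'].astype(float);F.append(r.get_state()['contact_force'])
S/=14;np.save('press1.npy',S);print(np.mean(F,0),r.get_state()['position'],r.get_state()['clock'])
im=cv2.resize(S.astype(np.uint8)[255:305,330:390],(720,600),interpolation=cv2.INTER_CUBIC)
cv2.imwrite('pics/crop5.png',im[:,:,::-1])
```

```text
[-0.3691 -2.1657  7.4674] [0.5132 0.0358 0.0992] 9.125
```

View pics/crop5.png

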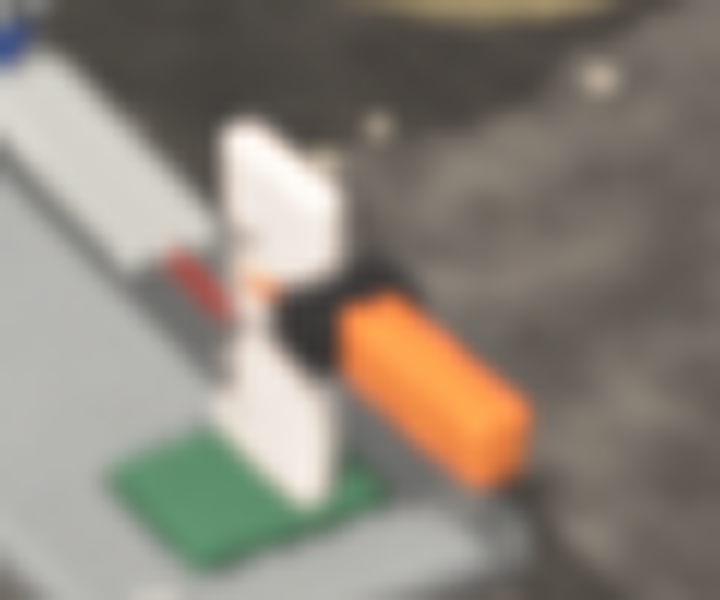

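Averaged press image: the red needle ends at about crop (232,312) and the orange line is at (255,280). That puts the needle roughly 11 mm below the pointer, a drop of about 15 mm, which agrees with the tool's travel. Force was about 7.7 N for over 1 s. Next I'll release, move over the tab and push it down.

```bash
python3 -m inch '[{"dx":0,"dy":0,"dz":-1,"yaw":0,"grip":0},{"dx":0,"dy":0,"dz":-3,"yaw":0,"grip":0},{"dx":-5,"dy":0.05,"dz":0,"yaw":0,"grip":0},{"dx":-5,"dy":0.05,"dz":0,"yaw":0,"grip":0},{"dx":-5,"dy":0.05,"dz":0,"yaw":0,"grip":0},{"dx":0,"dy":0,"dz":0,"yaw":0,"grip":0},{"dx":0,"dy":0,"dz":2.5,"yaw":0,"grip":0},{"dx":0,"dy":0,"dz":0,"yaw":0,"grip":0},{"dx":0,"dy":0,"dz":0,"yaw":0,"grip":0}]'
python3 - <<'E'
from h import *
np.set_printoptions(precision=4,suppress=True)
f=force(6);print(f[0],f[2],f[3])
c=camera('scene')
im=cv2.resize(c['pixels'][235:315,310:410],(750,600),interpolation=cv2.INTER_CUBIC)
cv2.imwrite('pics/crop6.png',im[:,:,::-1])
E
```

```text
clock: 10.25
position: [0.509, -0.1133, 0.1144]
ee_rot: [[0.037, 0.999, -0.0], [0.999, -0.037, 0.0], [0.0, -0.0, -1.0]]
contact_force: [0.3, -1.4, -0.1]
opening: -0.0002
grasp_force: 0.0
[ 0.1988 -0.1853  0.1089] [-0.0148 -0.0178 -0.0265] [ 0.5092 -0.1136  0.1145]
```

View pics/crop6.png

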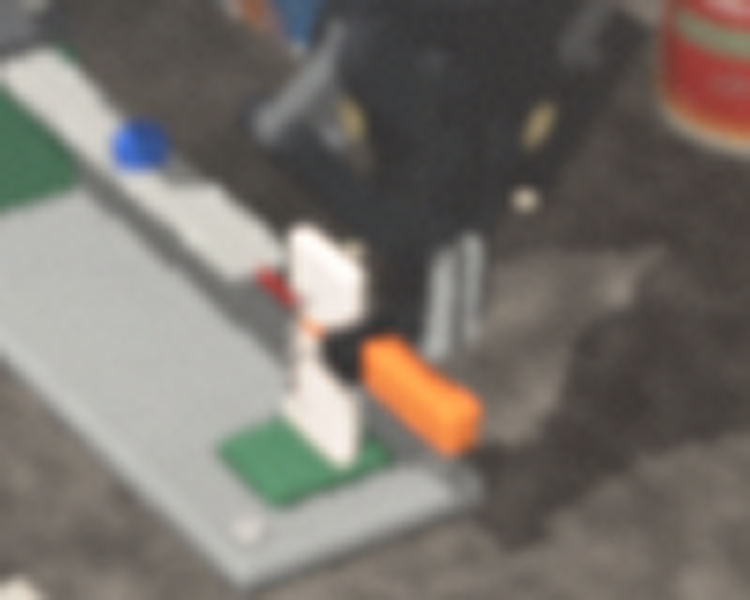

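The tool is over the outer part of the tab. The tip bars end at (450,355) and the tab's top centre is at about (420,372), so I'll shift a few mm inward and toward the robot, then push.

```bash
python3 -m inch '[{"dx":0.6,"dy":-0.3,"dz":0,"yaw":0,"grip":0},{"dx":0,"dy":0,"dz":1,"yaw":0,"grip":0},{"dx":0,"dy":0,"dz":0.5,"yaw":0,"grip":0},{"dx":0,"dy":0,"dz":0.3,"yaw":0,"grip":0},{"dx":0,"dy":0,"dz":0.3,"yaw":0,"grip":0},{"dx":0,"dy":0,"dz":0.2,"yaw":0,"grip":0},{"dx":0,"dy":0,"dz":0,"yaw":0,"grip":0}]'
python3 -c "
from h import *
np.set_printoptions(precision=4,suppress=True)
f=force(6);print(f[0],f[2],f[3])"
```

```text
clock: 11.48
position: [0.5061, -0.1079, 0.0907]
ee_rot: [[0.038, 0.999, 0.0], [0.999, -0.038, -0.0], [-0.0, 0.0, -1.0]]
contact_force: [0.5, -0.6, 0.3]
opening: -0.0001
grasp_force: 0.0
[ 0.1336 -0.0116 -0.1861] [-0.0002  0.0225  0.0178] [ 0.5063 -0.108   0.0908]
```

Run:
```python
from h import *
c=camera('scene')
S=np.load('press1.npy').astype(np.uint8)
print(blob(dict(pixels=S),5,18,(265,310,345,390),150,120),blob(c,5,18,(265,310,345,390),150,120))
im=cv2.resize(c['pixels'][245:305,330:405],(750,600),interpolation=cv2.INTER_CUBIC)
cv2.imwrite('pics/crop7.png',im[:,:,::-1])
```

```text
(array([286.703125 , 365.4765625]), np.int32(128)) (array([292.62745098, 369.01960784]), np.int32(51))
```

View pics/crop7.png

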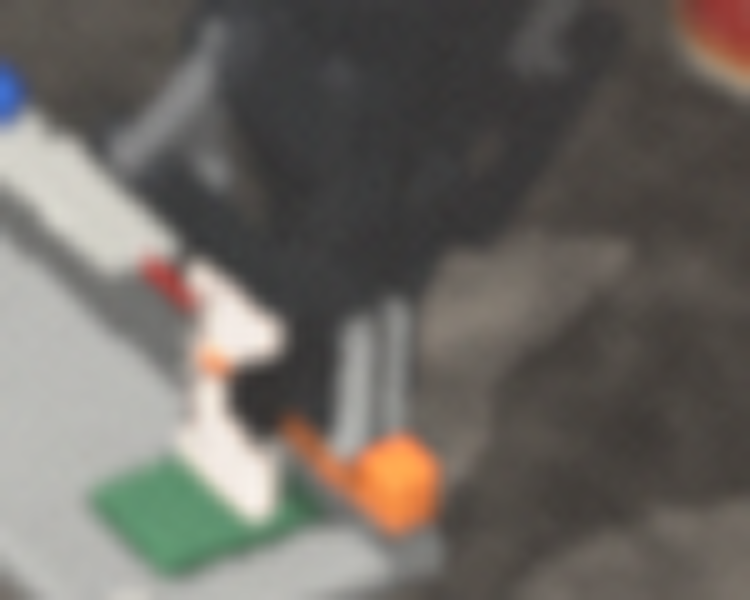

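The pointer has moved down: the line is now at crop (212,362), scene row about 281.2, against a target of about 282.3. The finger rests on top of the tab. I'll push a little farther, then prove.

```bash
python3 -m inch '[{"dx":0,"dy":0,"dz":0.2,"yaw":0,"grip":0},{"dx":0,"dy":0,"dz":0.2,"yaw":0,"grip":0}]'
python3 -m inch '[{"dx":0,"dy":0,"dz":0,"yaw":0,"grip":0},{"dx":0,"dy":0,"dz":0,"yaw":0,"grip":0}]'
python3 -m inch '[{"dx":0,"dy":0,"dz":-3,"yaw":0,"grip":0},{"dx":0,"dy":0,"dz":-3,"yaw":0,"grip":0},{"dx":4.8,"dy":0.05,"dz":0,"yaw":0,"grip":0},{"dx":4.8,"dy":0.05,"dz":0,"yaw":0,"grip":0},{"dx":4.8,"dy":0.05,"dz":0,"yaw":0,"grip":0},{"dx":0,"dy":0,"dz":0,"yaw":0,"grip":0},{"dx":0,"dy":0,"dz":0,"yaw":0,"grip":0}]'
```

```text
clock: 12.08
position: [0.5063, -0.1079, 0.087]
ee_rot: [[0.038, 0.999, 0.001], [0.999, -0.038, -0.0], [-0.0, 0.001, -1.0]]
contact_force: [0.1, 0.1, 3.9]
opening: 0.0002
grasp_force: 1.9
clock: 12.32
position: [0.5062, -0.1079, 0.0868]
ee_rot: [[0.038, 0.999, 0.0], [0.999, -0.038, -0.0], [-0.0, 0.0, -1.0]]
contact_force: [0.6, -0.9, 1.0]
opening: 0.0004
grasp_force: 0.6
clock: 13.2
position: [0.5128, 0.0359, 0.1466]
ee_rot: [[0.037, 0.999, -0.001], [0.999, -0.037, -0.0], [-0.0, -0.001, -1.0]]
contact_force: [-0.0, 0.0, 1.6]
opening: -0.0002
grasp_force: 0.0
```

```bash
cat >> h.py <<'E'
def avg(n,name):
    S=0;F=[];Z=[]
    for i in range(n):
        c=camera('scene');S=S+c['pixels'].astype(float);s=r.get_state();F.append(s['contact_force']);Z.append(s['position'])
    S/=n;np.save(name+'.npy',S);print(np.mean(F,0).round(2),np.mean(Z,0).round(5),s['clock']);return S
E
python3 -m inch '[{"dx":0.02,"dy":0,"dz":2,"yaw":0,"grip":0},{"dx":0,"dy":0,"dz":1.6,"yaw":0,"grip":0},{"dx":0,"dy":0,"dz":0,"yaw":0,"grip":0},{"dx":0,"dy":0,"dz":0,"yaw":0,"grip":0}]'
python3 -c "
from h import *
avg(12,'rest2')"
python3 -m inch '[{"dx":0,"dy":0,"dz":0.4,"yaw":0,"grip":0},{"dx":0,"dy":0,"dz":0.3,"yaw":0,"grip":0},{"dx":0,"dy":0,"dz":0.3,"yaw":0,"grip":0},{"dx":0,"dy":0,"dz":0.18,"yaw":0,"grip":0},{"dx":0,"dy":0,"dz":0,"yaw":0,"grip":0}]'
python3 - <<'E'
from h import *
avg(14,'press2')
a=[cv2.resize(np.load(n+'.npy').astype(np.uint8)[264:294,338:358],(400,600),interpolation=cv2.INTER_CUBIC) for n in('rest2','press2')]
cv2.imwrite('pics/crop8.png',np.hstack(a)[:,:,::-1])
E
```

```text
clock: 13.7
position: [0.5133, 0.0355, 0.1113]
ee_rot: [[0.039, 0.999, 0.0], [0.999, -0.039, -0.0], [-0.0, 0.0, -1.0]]
contact_force: [-0.1, 0.9, -0.3]
opening: 0.0001
grasp_force: 0.0
[ 0.21  0.15 -0.05] [0.51328 0.0361  0.11117] 14.3
clock: 14.92
position: [0.5132, 0.0359, 0.0992]
ee_rot: [[0.038, 0.999, 0.0], [0.999, -0.038, -0.001], [-0.001, 0.001, -1.0]]
contact_force: [-1.7, -2.3, 7.0]
opening: 0.0
grasp_force: 3.7
[-1.3  -1.91  7.21] [0.51324 0.03593 0.09935] 15.625
```

View pics/crop8.png

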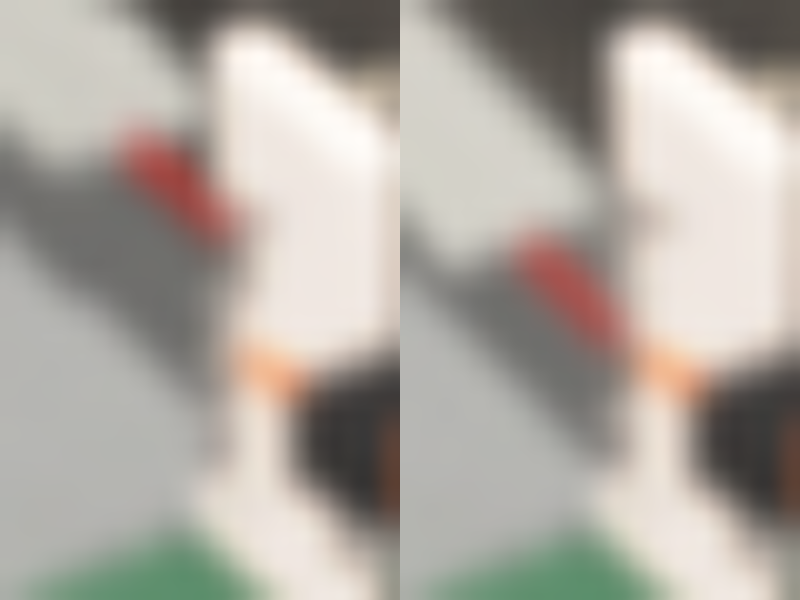

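Left panel is at rest and right is pressed. The needle end moves from (222,240) to (218,345), and the orange line is at (265,372), so the pressed needle is just about 1 to 2 mm below the pointer. Force was only about 7.3 N, so I'll trim to 8 N and measure numerically.

```bash
python3 -m inch '[{"dx":0,"dy":0,"dz":0.05,"yaw":0,"grip":0},{"dx":0,"dy":0,"dz":0,"yaw":0,"grip":0}]' | sed -n 2,4p
python3 - <<'E'
from h import *
avg(14,'press3')
c=camera('scene');p=[.5132,.036,-.045]
def red(n):
    S=np.load(n+'.npy');R=S[...,0]-np.maximum(S[...,1],S[...,2]);w=np.clip(R-22,0,None)
    h=S[...,1]-S[...,2]; w=w*(h<16)
    m=np.zeros_like(w);m[266:290,340:351]=1;w*=m
    rr,cc=np.mgrid[:480,:640];return (w*rr).sum()/w.sum(),(w*cc).sum()/w.sum(),w.sum()
def orange(n):
    S=np.load(n+'.npy');w=np.clip(S[...,1]-S[...,2]-25,0,None)*(S[...,0]>170)
    m=np.zeros_like(w);m[270:290,347:354]=1;w*=m
    rr,cc=np.mgrid[:480,:640];return (w*rr).sum()/w.sum(),(w*cc).sum()/w.sum(),w.sum()
for n in('press1','rest2','press2','press3'): print(n,red(n),orange(n))
a=np.array
print('px/mm',(a(proj(c,T(p,(0,-.091,.057))))-a(proj(c,T(p,(0,-.091,.072)))))/15,'6mm',a(proj(c,T(p,(0,-.097,.057))))-a(proj(c,T(p,(0,-.091,.057)))))
E
```

```text
position: [0.5132, 0.0359, 0.0989]
ee_rot: [[0.038, 0.999, 0.001], [0.999, -0.038, -0.001], [-0.001, 0.001, -1.0]]
contact_force: [-0.7, -2.7, 6.7]
[-1.59 -2.14  7.55] [0.51323 0.0359  0.0989 ] 16.575
press1 (np.float64(278.2551130247578), np.float64(346.34467168998924), np.float64(663.5714285714286)) (np.float64(278.2838983050848), np.float64(351.16101694915255), np.float64(16.857142857142833))
rest2 (np.float64(272.7798757461323), np.float64(346.4303812888294), np.float64(684.0833333333334)) (np.float64(282.14823008849555), np.float64(351.07743362831854), np.float64(37.666666666666615))
press2 (np.float64(278.1892393320965), np.float64(346.26246862381316), np.float64(654.5)) (np.float64(282.10535714285714), np.float64(351.01964285714286), np.float64(39.999999999999986))
press3 (np.float64(278.5442616121641), np.float64(346.39273068110816), np.float64(685.8571428571429)) (np.float64(282.10225303292896), np.float64(350.998266897747), np.float64(41.214285714285694))
px/mm [ 0.36934272 -0.01264935] 6mm [1.28481113 1.52235195]
```

The pressed needle sits about 2.2 mm below the pointer; vision gives 2.0 mm and tool travel 2.5 mm. I'll lower the pointer to tool height 0.0846 and press again.

```bash
python3 -m inch '[{"dx":0,"dy":0,"dz":-1.5,"yaw":0,"grip":0},{"dx":0,"dy":0,"dz":-3,"yaw":0,"grip":0},{"dx":-4.8,"dy":-0.05,"dz":0,"yaw":0,"grip":0},{"dx":-4.8,"dy":-0.05,"dz":0,"yaw":0,"grip":0},{"dx":-4.8,"dy":-0.05,"dz":0,"yaw":0,"grip":0},{"dx":0,"dy":0,"dz":0,"yaw":0,"grip":0},{"dx":0,"dy":0,"dz":4,"yaw":0,"grip":0},{"dx":0,"dy":0,"dz":1.3,"yaw":0,"grip":0},{"dx":0,"dy":0,"dz":0.3,"yaw":0,"grip":0},{"dx":0,"dy":0,"dz":0,"yaw":0,"grip":0}]'
python3 -m inch '[{"dx":0,"dy":0,"dz":0,"yaw":0,"grip":0}]'
```

```text
clock: 17.88
position: [0.5066, -0.1073, 0.0882]
ee_rot: [[0.037, 0.999, 0.001], [0.999, -0.037, -0.0], [-0.0, 0.001, -1.0]]
contact_force: [0.0, -0.6, 0.9]
opening: 0.0001
grasp_force: 0.0
clock: 18.0
position: [0.5067, -0.1075, 0.0885]
ee_rot: [[0.038, 0.999, 0.001], [0.999, -0.038, -0.0], [-0.0, 0.001, -1.0]]
contact_force: [0.2, -0.5, 1.1]
opening: 0.0002
grasp_force: 0.0
```

```bash
python3 -m inch '[{"dx":0,"dy":0,"dz":0.15,"yaw":0,"grip":0},{"dx":0,"dy":0,"dz":0.15,"yaw":0,"grip":0},{"dx":0,"dy":0,"dz":0.08,"yaw":0,"grip":0},{"dx":0,"dy":0,"dz":0,"yaw":0,"grip":0},{"dx":0,"dy":0,"dz":0,"yaw":0,"grip":0}]'
```

```text
clock: 18.62
position: [0.5065, -0.1077, 0.0839]
ee_rot: [[0.038, 0.999, 0.001], [0.999, -0.038, -0.0], [-0.0, 0.001, -1.0]]
contact_force: [2.2, -0.0, 2.8]
opening: -0.0004
grasp_force: 1.9
```

```bash
python3 -m inch '[{"dx":0,"dy":0,"dz":-3,"yaw":0,"grip":0},{"dx":0,"dy":0,"dz":-3,"yaw":0,"grip":0},{"dx":4.8,"dy":0.05,"dz":0,"yaw":0,"grip":0},{"dx":4.8,"dy":0.05,"dz":0,"yaw":0,"grip":0},{"dx":4.8,"dy":0.05,"dz":0,"yaw":0,"grip":0},{"dx":0,"dy":0,"dz":3,"yaw":0,"grip":0},{"dx":0,"dy":0,"dz":0,"yaw":0,"grip":0},{"dx":0,"dy":0,"dz":0,"yaw":0,"grip":0}]'
python3 -c "
from h import *
f=force(8);print(f[0],f[3])"
```

```text
clock: 19.62
position: [0.5129, 0.0357, 0.114]
ee_rot: [[0.039, 0.999, -0.001], [0.999, -0.039, -0.0], [-0.0, -0.001, -1.0]]
contact_force: [0.1, -0.2, 0.2]
opening: -0.0001
grasp_force: 0.0
[ 0.06197937 -0.40227386  0.22642641] [0.51339494 0.03574974 0.11433469]
```

Go down 15.4 mm to 0.0989.

```bash
python3 -m inch '[{"dx":0,"dy":0,"dz":0.6,"yaw":0,"grip":0},{"dx":0,"dy":0,"dz":0.3,"yaw":0,"grip":0},{"dx":0,"dy":0,"dz":0.3,"yaw":0,"grip":0},{"dx":0,"dy":0,"dz":0.2,"yaw":0,"grip":0},{"dx":0,"dy":0,"dz":0.14,"yaw":0,"grip":0},{"dx":0,"dy":0,"dz":0,"yaw":0,"grip":0}]'
python3 - <<'E'
from h import *
avg(16,'press4')
def cen(n,w):
    rr,cc=np.mgrid[:480,:640];return (w*rr).sum()/w.sum(),(w*cc).sum()/w.sum()
S=np.load('press4.npy')
w=np.clip(S[...,0]-np.maximum(S[...,1],S[...,2])-22,0,None)*(S[...,1]-S[...,2]<16);m=np.zeros_like(w);m[266:290,340:351]=1;R=cen('',w*m)
w=np.clip(S[...,1]-S[...,2]-25,0,None)*(S[...,0]>170);m=np.zeros_like(w);m[270:290,347:354]=1;O=cen('',w*m)
print(R,O,'needle below pointer mm',(R[0]+(O[1]-R[1])*.844+.39-O[0])/.369)
cv2.imwrite('pics/crop9.png',cv2.resize(S.astype(np.uint8)[264:294,338:368],(600,600),interpolation=cv2.INTER_CUBIC)[:,:,::-1])
E
```

```text
clock: 20.78
position: [0.5132, 0.036, 0.0986]
ee_rot: [[0.038, 0.999, 0.001], [0.999, -0.038, -0.001], [-0.001, 0.001, -1.0]]
contact_force: [-1.1, -2.1, 8.3]
opening: -0.0001
grasp_force: 4.1
[-1.47 -2.23  7.97] [0.5132  0.03596 0.09872] 21.575
(np.float64(278.8402690516668), np.float64(346.555325596866)) (np.float64(283.09615384615387), np.float64(351.04395604395603)) needle below pointer mm -0.20997478900577324
```

View pics/crop9.png

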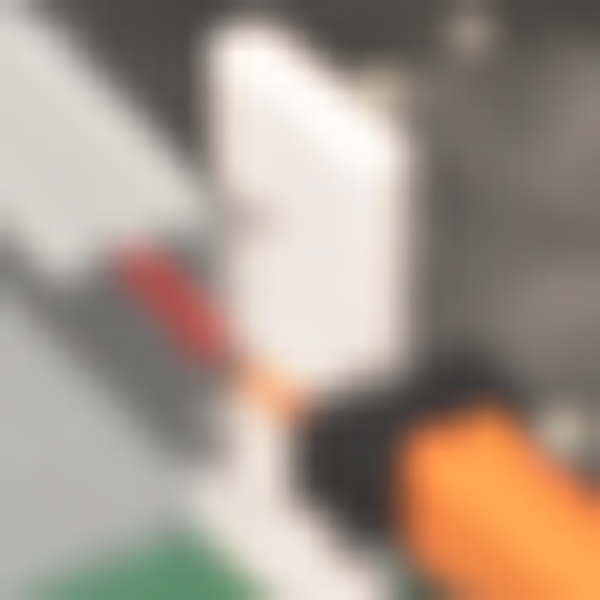

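At 8.0 N held for about 0.8 s, the needle (ending at (225,355)) runs into the pointer line (265,385). They are level within about 0.2 mm by vision, and tool travel agrees. Now I'll release and retreat.

```bash
python3 -m inch '[{"dx":0,"dy":0,"dz":-1,"yaw":0,"grip":0},{"dx":0,"dy":0,"dz":-3,"yaw":0,"grip":0},{"dx":0,"dy":0,"dz":-5,"yaw":0,"grip":0},{"dx":0,"dy":0,"dz":-3,"yaw":0,"grip":0},{"dx":0,"dy":0,"dz":0,"yaw":0,"grip":0},{"dx":0,"dy":0,"dz":0,"yaw":0,"grip":0},{"dx":0,"dy":0,"dz":0,"yaw":0,"grip":0}]'
python3 -c "
from station import sign_off
print(sign_off())"
```

```text
clock: 22.45
position: [0.5124, 0.0362, 0.2172]
ee_rot: [[0.038, 0.999, -0.002], [0.999, -0.038, -0.0], [-0.0, -0.002, -1.0]]
contact_force: [-0.0, 0.4, -0.5]
opening: -0.0002
grasp_force: 0.0
the job is handed in; nothing more can be done
None
```

The job is handed in at 22.5 s: the first proof press showed the pointer about 2 mm too high, so I lowered it and pressed again at 8.0 N for about 0.8 s, when the needle stood level with the pointer to about 0.2 mm in the camera image; the leaf is now released with the robot clear.

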